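# Fetch the square reagent bottle from behind the spring flap

## Robot

A 6-joint arm with a two-finger parallel gripper is mounted at the origin on the work surface. World frame = base frame: x ahead of the robot, y to its left, z up, the work surface at z = 0. Lengths are in m, angles in rad, forces in N, time in s.
With the tool pointing down it reaches from about 0.225 to 0.875 m from the base axis. Payload 3.4 kg.
Tool frame: the origin (TCP) lies between the finger pads; the fingertips stand 19 mm ahead of it and the grasp point (between the pads) is the TCP; z points along the fingers, y is the line along which they close (so a half turn about z gives the same grasp; the last joint's range is limited). The gripper opens to 85 mm and grips with 20 to 120 N. Pads are 22 mm wide; open, the fingers measure 114 mm over their backs; the gripper's body (76 mm by 85 mm) begins 54 mm behind the grasp point. The pads swing forward as they close: fully open they stand 13 mm farther back than shut.
Start: joints at [1.186, 0.276, 1.505, -0, 1.361, -0.121], TCP at [0.15, 0.555, 0.25] pointing down, gripper open.
Joint ranges: [-2.89, 2.89], [-0.75, 2.08], [0.22, 2.7], [-1.18, 4.32], [0.11, 2.71], [-2.7, 2.7]. Speed limits (rad/s): [2.57, 2.57, 3.14, 3.14, 3.14, 3.14].

## Interface

Orientations are given as a unit quaternion [w, x, y, z].
In Python, from rig import get_state, imaging, ticket gives the robot as it stands. The module is installed in compiled form; this text tells all that it offers.
- The arm moves only by the shell command python3 -m inch 'ROWS' [FORCE]. ROWS is JSON, a list of rows, each an object with "claw": the opening, from -1 (shut) to 1 (fully open); "travel": the shift along the world's x, y, z in units of 200 mm (1.0 is 200 mm), a list of three; "turn": the turn about the world's z in units of 180 degrees (1.0 is 180 degrees). A call has 1 to 5 rows; each row is the pose to reach, as a shift and turn from the pose commanded when the call began, turning the shorter way round; what a row does not reach only later rows make up. A row lasts 1/10 s, in which the tool goes at most 50 mm and 8.59 degrees, less where a joint would pass 70% of its speed; a pose out of reach is approached as far as the arm can. A call with a number of a shift or a turn outside -1 to 1 is refused whole. A call with a gripper value outside its range is refused whole. The fingers move at their own pace and stop on an object; FORCE is the grip in N (left out, the last holds). Time passes only in rows, so rows that repeat a pose let the fingers close. It gives the time, the measured TCP pose, the force, the opening and the grip force at its end, in the units of the state.
- get_state(): the state, without advancing time (a new reading comes with each control period).
- imaging.get_image(name): name is "scene" or "side" or "wrist"; returns the picture (420x560x3 uint8, red, green, blue); there is no depth.
- imaging.camera_params(name): a dict with "camera_matrix" (3x3 intrinsics, pixels), "cam_to_world" (4x4, takes a point from camera to world coordinates); the wrist camera has in their place "T_tool_cam" (4x4, takes a point from camera to tool coordinates, whose origin is the TCP and whose axes are the flange's). Camera axes: x right, y down, z forward; pixel columns grow to the right and rows downward; lengths in m; the calibration is good to about 2 mm. A picture is of the moment at which its call begins: read the wrist's pose just before it. camera_params takes no time and is no camera call.
- ticket.sign_off(): hands the job in; it is judged then, once.
The state is a dict: "clock": time; "qpos": joint angles; "qd": joint speeds; "effort": joint torques, N m; "position": TCP position; "ee_rot": TCP orientation; "contact_force": force on the tool from outside, world axes, zero at the start; "moment": the same for the moment, N m; "width": finger opening in m; "gripper_force": force on a finger pad.
Only numpy, scipy, OpenCV 4.12 (cv2) and the standard library are available. Lean on these libraries where they do the work, as an engineer would, in place of code of your own. Each camera call takes 0.05 s, during which the arm holds its last target. There are 200 camera calls.

## Task

Two bottles stand under the clear spring flap of the reagent bay. Push the flap back with the hand and, while the hand keeps it open, take the small square bottle from behind it, then stand it upright in the square seat of the warming block. Let the flap spring shut again and leave the round bottle standing where it is.

Things in the scene. Friction and masses are not known exactly. Their poses are not given: they have to be found in the camera images.
- square_bottle: The bottle to fetch: white plastic, square body 34 x 34 mm and 46 mm tall, round cap 26 mm across, 62 mm tall in all, about 70 g. Origin: centre of its underside, z up, x and y square to its sides. Loose on the bay's floor, 12 mm above the bench, sides within 6 degrees of the bay's, 43 to 57 mm behind the shut roller, left or right of the round bottle. No edge or stop holds it.
- round_bottle: The bottle to leave alone, in the bay beside the square one (100 mm between centres): white plastic, round, 42 mm across, 70 mm tall. Origin: centre of its underside, z up. The bay's floor under both is a fixed grey plate 170 x 280 mm, 12 mm thick, its centre 50 mm behind the shut roller; a wall 40 mm high stands at its rear edge, nothing at the front and sides but the flap's arms.
- flap_edge (a point): Middle of the flap's front roller (free-turning, 16 mm thick, along y; shut: 125 mm above the bench). Turns with the flap: shut, z is up, x points from the bay's open front to its rear; tilt of z = opening, 0 to 1.1 rad. The clear roof runs 100 mm back from it, on end arms pivoted 50 mm behind, 110 mm below it. A level push (2 to 5 N) on the roller swings it back, rising 11 mm; it springs shut.
- seat (a point): Centre of the floor of the square aluminium seat on the grey warming block, 50 mm above the bench; z up, x and y along its walls. 56 x 56 mm inside; walls 5 mm thick rise 10 mm above its floor. The block is fixed, 150 x 120 mm, top 45 mm above the bench; a white strip 11 mm high with a dark display begins 60 mm from this point along +x.

How it is judged:
On the way:
1. the hand keeps the flap open (7 degrees or more) while the fingers are on the square bottle behind it (angle between flap_edge's own z axis and vertical above 0.12 rad and contact force between the fingers and square_bottle above 1 N), for 0.2 s.
At the end, for the whole second after the job is handed in: The square bottle stands upright (within 6 degrees), released and at rest on the floor of the square seat (its centre within 18 mm of the seat's, which every place inside the walls meets); the flap is shut (within 6 degrees); the round bottle stands within 25 mm of where it was (horizontal distance between square_bottle and seat below 0.018 m and z of square_bottle in the frame of seat between -0.005 and 0.005 m and angle between each of square_bottle, flap_edge's own z axis and vertical below 0.1 rad and linear speed of square_bottle below 0.02 m/s and distance of round_bottle from where it was at the start of the episode below 0.025 m and angle between round_bottle's own z axis and vertical below 0.15 rad); the robot touches nothing.
It fails at once if the round bottle is knocked over or pushed more than 25 mm from its place (distance of round_bottle from where it was at the start of the episode above 0.025 m or angle between round_bottle's own z axis and vertical above 0.5 rad).
It also fails if it takes over 48 s, if anything falls off the work surface, if the arm or the gripper's body presses on something with over 40 N, if the wrist force passes 120 N, or if a joint passes its speed limit or range.

## Working session

There is one attempt and no reset: what is moved stays moved. The work goes in short steps, Python scripts to look and compute and a shell command to move; the robot and the scene stay as the last step left them, time stands still between calls to the robot, and variables do not carry over. Pictures are saved under pics/ and viewed, at most 10 in all, crops included, and the job is handed in when it is done.

```bash
mkdir -p pics; python3 - <<'E'
from rig import get_state, imaging
import cv2,numpy as np
s=get_state();print(s)
a=[imaging.get_image(n) for n in("scene","side")]
for n,i in zip(("scene","side"),a):
    cv2.imwrite(f"pics/{n}1.png",i[:,:,::-1]);p=imaging.camera_params(n);print(np.round(p["camera_matrix"],1).tolist(),np.round(p["cam_to_world"],3).tolist())
print(imaging.camera_params("wrist"))
E
```

```text
{'clock': 0.0, 'qpos': array([ 1.18601490e+00,  2.76606974e-01,  1.50616961e+00,  1.53722854e-05,
        1.36069043e+00, -1.20989304e-01]), 'qd': array([ 0.00143733,  0.00143684,  0.00232468,  0.0006053 ,  0.00021703,
       -0.00124009]), 'effort': array([-4.06329837e-04, -4.16780519e+01, -2.45801336e+01, -2.06949803e-04,
        1.12537615e-02,  9.42892399e-06]), 'position': array([0.14973005, 0.55463814, 0.24941832]), 'ee_rot': array([-2.41756835e-04,  1.31515508e-01,  9.91313670e-01, -9.05488862e-04]), 'contact_force': array([-0.15290425,  0.3320107 , -0.13490075]), 'moment': array([-0.02613958, -0.05616309, -0.03486404]), 'gripper_force': 0.0, 'width': 0.08551474382476491}
[[496.6, 0.0, 278.8], [0.0, 496.6, 213.2], [0.0, 0.0, 1.0]] [[-0.139, 0.652, -0.745, 1.318], [0.99, 0.083, -0.112, 0.183], [-0.011, -0.753, -0.658, 0.768], [0.0, 0.0, 0.0, 1.0]]
[[496.5, 0.0, 284.3], [0.0, 496.5, 211.8], [0.0, 0.0, 1.0]] [[0.949, -0.197, 0.247, 0.362], [-0.315, -0.528, 0.789, -0.598], [-0.025, -0.826, -0.563, 0.584], [0.0, 0.0, 0.0, 1.0]]
{'camera_matrix': array([[301.5398566 ,   0.        , 281.37730582],
       [  0.        , 301.5398566 , 210.33119969],
       [  0.        ,   0.        ,   1.        ]]), 'T_tool_cam': array([[-1.64357664e-03, -9.54471758e-01, -2.98296768e-01,
         7.57498149e-02],
       [ 9.99998584e-01, -1.67659564e-03, -1.45194730e-04,
         5.71900776e-04],
       [-3.61538792e-04, -2.98296584e-01,  9.54473162e-01,
        -1.22452675e-01],
       [ 0.00000000e+00,  0.00000000e+00,  0.00000000e+00,
         1.00000000e+00]])}
```

View pics/scene1.png

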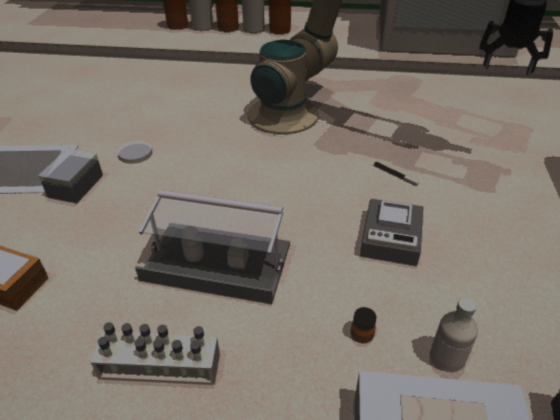

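View pics/side1.png

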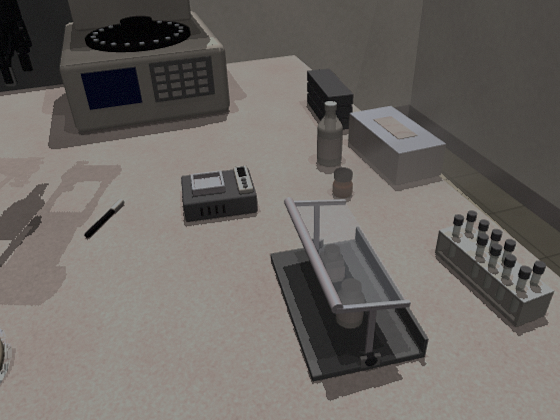

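The scene view shows the roller from about (158,197) to (282,210), bottles near (192,243) and (238,252), and the seat near (395,214). In the side view the roller runs from (290,203) to (338,303), the bottles are near (333,265) and (350,305), and the seat is near (208,183). I'll zoom in on these.

```bash
cat > h.py <<'E'
import numpy as np,cv2
from rig import imaging
def ray(n,uv,T=None):
    p=imaging.camera_params(n);M=p["cam_to_world"] if T is None else T
    d=M[:3,:3]@np.linalg.inv(p["camera_matrix"])@[*uv,1];return M[:3,3],d
def onz(n,uv,z,T=None):
    o,d=ray(n,uv,T);return o+d*(z-o[2])/d[2]
def tri(a,b):
    (o1,d1),(o2,d2)=a,b
    t=np.linalg.lstsq(np.c_[d1,-d2],o2-o1,rcond=None)[0];p,q=o1+d1*t[0],o2+d2*t[1]
    return (p+q)/2,np.linalg.norm(p-q)
E
python3 - <<'E'
import cv2,numpy as np
a=cv2.imread("pics/scene1.png");b=cv2.imread("pics/side1.png")
def c(i,x,y,w,h):
    j=np.clip(i[y:y+h,x:x+w].astype(float)*1.6,0,255).astype(np.uint8);return cv2.resize(j,(400,300),interpolation=cv2.INTER_CUBIC)
g=np.vstack([np.hstack([c(a,130,180,160,120),c(b,260,190,160,120)]),np.hstack([c(a,355,190,80,60),c(b,170,160,100,75)])])
cv2.imwrite("pics/crop1.png",g)
E
```

```text
(no output)
```

View pics/crop1.png

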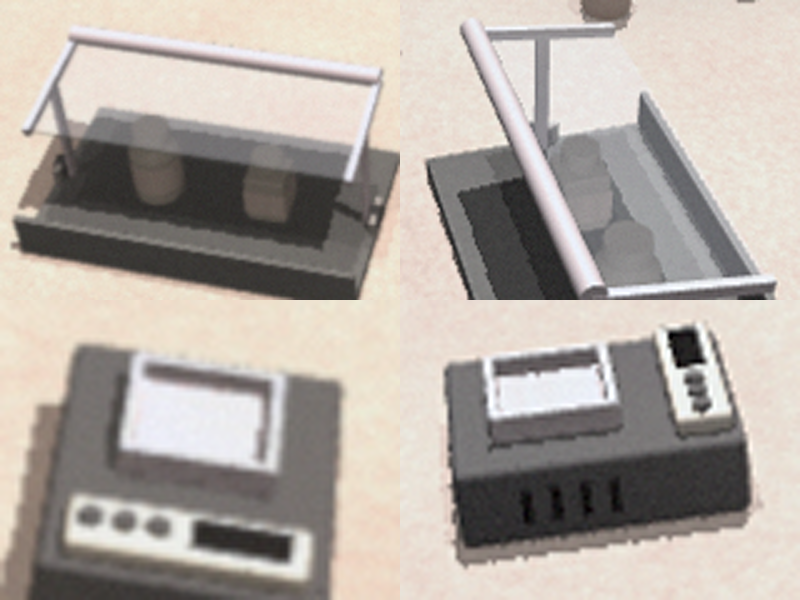

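Top row: the square bottle is on the scene view's right, with its cap top at about (238,241) there and (332,251) in the side view. The round bottle is on the left. Bottom row: all four corners of the seat rim are clear in both views.

```bash
python3 - <<'E'
from h import *
np.set_printoptions(precision=4,suppress=True)
for u in [(159.2,194),(282,210)]: print("rollS",onz("scene",u,.125))
for u in [(288,201.2),(337.2,306)]: print("rollD",onz("side",u,.125))
print("cap",onz("scene",(238,240.8),.074),onz("side",(332,250.8),.074),tri(ray("scene",(238,240.8)),ray("side",(332,250.8))))
print("sq low front (scene)",onz("scene",(237.6,268),.012))
print("round top S/D",onz("scene",(191,229),.082),onz("side",(352,282),.082))
S=[(381.6,200.4),(412.2,205),(410.6,223),(379.4,218.4)];D=[(191.3,173.8),(221.8,170.8),(225,187),(192.5,189.5)]
for n,L in(("scene",S),("side",D)):
    P=np.array([onz(n,u,.06)[:2] for u in L]);print(n,P.mean(0),P.tolist())
E
```

```text
rollS [ 0.5609 -0.1804  0.125 ]
rollS [0.5791 0.0783 0.125 ]
rollD [0.579  0.0744 0.125 ]
rollD [ 0.5591 -0.181   0.125 ]
cap [ 0.6251 -0.0047  0.074 ] [ 0.6228 -0.0168  0.074 ] (array([ 0.6239, -0.0077,  0.0693]), np.float64(0.006593217514120611))
sq low front (scene) [ 0.6419 -0.0062  0.012 ]
round top S/D [ 0.6116 -0.1042  0.082 ] [ 0.6177 -0.104   0.082 ]
scene [0.4782 0.3132] [[0.4439953698077984, 0.2831536434713232], [0.4515679192665538, 0.3494311384529942], [0.5117803907585923, 0.3425088568868163], [0.5053687922875948, 0.27759250636435395]]
side [0.4787 0.3051] [[0.4508019718941034, 0.34373427560465497], [0.5149014799531957, 0.3330545384412493], [0.5065542465678544, 0.2648949330234126], [0.44234444789882976, 0.2788460241740981]]
```

```bash
python3 -m inch '[{"claw":1,"travel":[0.5,-0.9,0],"turn":0.06},{"claw":1,"travel":[0.5,-0.9,0],"turn":0.06},{"claw":1,"travel":[0.5,-0.9,0],"turn":0.06},{"claw":1,"travel":[0.5,-0.9,0],"turn":0.06},{"claw":1,"travel":[0.5,-0.9,0],"turn":0.06}]' 40
python3 -m inch '[{"claw":1,"travel":[0.5,-0.95,0],"turn":0},{"claw":1,"travel":[0.5,-0.95,0],"turn":0},{"claw":1,"travel":[0.5,-0.95,0],"turn":0},{"claw":1,"travel":[0.5,-0.95,0],"turn":0},{"claw":1,"travel":[0.5,-0.95,0],"turn":0}]'
python3 -m inch '[{"claw":1,"travel":[0.5,-0.9,-0.3],"turn":0},{"claw":1,"travel":[0.5,-0.9,-0.3],"turn":0},{"claw":1,"travel":[0.5,-0.9,-0.3],"turn":0},{"claw":1,"travel":[0.5,-0.9,-0.3],"turn":0},{"claw":1,"travel":[0.5,-0.9,-0.3],"turn":0}]'
python3 - <<'E'
from rig import get_state,imaging
import cv2,numpy as np
s=get_state();i=imaging.get_image("wrist");np.savez("w1.npz",p=s["position"],q=s["ee_rot"],i=i)
cv2.imwrite("pics/w1.png",np.clip(i[:,:,::-1].astype(float)*1.5,0,255).astype(np.uint8));print(s["position"],s["ee_rot"],s["clock"],s["contact_force"])
E
```

```text
clock: 0.6
position: [0.2512, 0.3706, 0.25]
ee_rot: [0.0, 0.04, 0.999, -0.002]
contact_force: [-0.2, 0.3, -0.1]
width: 0.0853
gripper_force: 0.0
clock: 1.1
position: [0.3516, 0.182, 0.2503]
ee_rot: [0.001, 0.04, 0.999, -0.001]
contact_force: [-0.7, 0.9, 0.4]
width: 0.0854
gripper_force: 0.0
clock: 1.6
position: [0.4518, 0.0019, 0.1888]
ee_rot: [-0.0, 0.04, 0.999, -0.001]
contact_force: [0.5, 0.8, -0.9]
width: 0.0855
gripper_force: 0.0
[0.45178993 0.00188268 0.1888465 ] [-3.34876226e-04  3.95204806e-02  9.99218571e-01 -5.16347014e-04] 1.6 [ 0.52689355  0.84690878 -0.88194099]
```

View pics/w1.png

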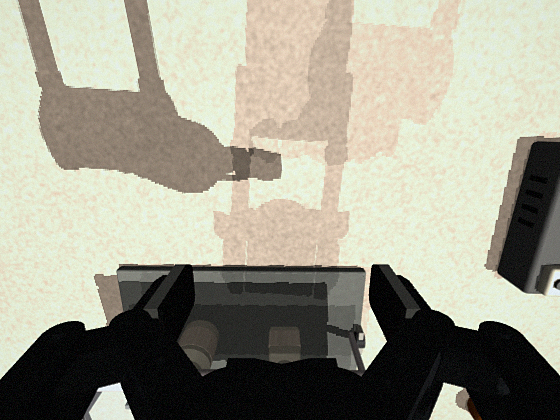

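The wrist view shows the square bottle at about (284,345), nearly centred between the fingers (281). The round one is to the left at (200,340). I'll descend in front of the flap.

```bash
python3 -m inch '[{"claw":1,"travel":[0,0.01,-0.25],"turn":0},{"claw":1,"travel":[0,0.01,-0.5],"turn":0},{"claw":1,"travel":[0,0.01,-0.71],"turn":0},{"claw":1,"travel":[0,0.01,-0.71],"turn":0},{"claw":1,"travel":[0,0.01,-0.71],"turn":0}]'
python3 - <<'E'
from rig import get_state
s=get_state();print(s["position"],s["ee_rot"],s["contact_force"])
E
```

```text
clock: 2.15
position: [0.4498, 0.0082, 0.0487]
ee_rot: [-0.001, 0.037, 0.999, 0.0]
contact_force: [0.2, 0.2, 0.0]
width: 0.0855
gripper_force: 0.0
[0.44983233 0.00821552 0.04873328] [-5.69244548e-04  3.71420267e-02  9.99309782e-01  3.23150893e-04] [0.23717853 0.18343927 0.01245621]
```

```bash
python3 -m inch '[{"claw":1,"travel":[0.1,-0.01,0],"turn":0},{"claw":1,"travel":[0.2,-0.02,0],"turn":0},{"claw":1,"travel":[0.3,-0.03,0],"turn":0},{"claw":1,"travel":[0.4,-0.04,0],"turn":0},{"claw":1,"travel":[0.45,-0.04,0],"turn":0}]'
python3 -m inch '[{"claw":1,"travel":[0.1,-0.01,0],"turn":0},{"claw":1,"travel":[0.18,-0.02,0],"turn":0},{"claw":1,"travel":[0.26,-0.03,0],"turn":0},{"claw":1,"travel":[0.34,-0.03,0],"turn":0},{"claw":1,"travel":[0.34,-0.03,0],"turn":0}]'
python3 - <<'E'
from rig import imaging
import cv2,numpy as np
def c(n,x,y,w,h):
    i=imaging.get_image(n)[:,:,::-1]
    return cv2.resize(np.clip(i[y:y+h,x:x+w].astype(float)*1.6,0,255).astype(np.uint8),(400,300),interpolation=cv2.INTER_CUBIC)
cv2.imwrite("pics/c2.png",np.hstack([c("scene",130,150,200,150),c("side",250,160,200,150)]))
E
```

```text
clock: 2.65
position: [0.5442, -0.0008, 0.0518]
ee_rot: [0.004, 0.037, 0.999, -0.0]
contact_force: [0.2, 0.5, -0.3]
width: 0.0851
gripper_force: 0.0
clock: 3.15
position: [0.6096, -0.0065, 0.0502]
ee_rot: [0.001, 0.038, 0.999, 0.0]
contact_force: [-4.0, 0.7, 0.6]
width: 0.0856
gripper_force: 0.0
```

View pics/c2.png

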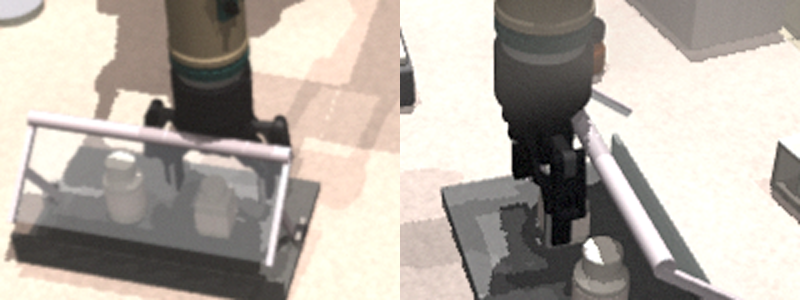

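The flap is held open by the gripper body and the bottle stands between the fingers, with the round bottle clear. I'll advance the last 14 mm and close.

```bash
python3 -m inch '[{"claw":1,"travel":[0.07,-0.01,-0.01],"turn":0},{"claw":1,"travel":[0.07,-0.01,-0.01],"turn":0},{"claw":-0.4,"travel":[0.07,-0.01,-0.01],"turn":0},{"claw":-0.6,"travel":[0.07,-0.01,-0.01],"turn":0},{"claw":-1,"travel":[0.07,-0.01,-0.01],"turn":0}]' 30
python3 -m inch '[{"claw":-1,"travel":[0,0,0],"turn":0},{"claw":-1,"travel":[0,0,0],"turn":0},{"claw":-1,"travel":[0,0,0],"turn":0},{"claw":-1,"travel":[0,0,0],"turn":0},{"claw":-1,"travel":[0,0,0],"turn":0}]'
```

```text
clock: 3.75
position: [0.621, -0.0088, 0.0464]
ee_rot: [-0.0, 0.038, 0.999, 0.0]
contact_force: [-2.6, 0.9, -1.1]
width: 0.0443
gripper_force: 0.0
clock: 4.25
position: [0.6217, -0.0088, 0.0465]
ee_rot: [-0.0, 0.038, 0.999, 0.0]
contact_force: [-4.9, 0.1, 3.4]
width: 0.0336
gripper_force: 30.5
```

```bash
python3 -m inch '[{"claw":-1,"travel":[0,0,0.03],"turn":0},{"claw":-1,"travel":[0,0,0.03],"turn":0},{"claw":-1,"travel":[-0.08,0.005,0.03],"turn":0},{"claw":-1,"travel":[-0.16,0.012,0.03],"turn":0},{"claw":-1,"travel":[-0.24,0.018,0.03],"turn":0}]'
python3 -m inch '[{"claw":-1,"travel":[-0.1,0.007,0],"turn":0},{"claw":-1,"travel":[-0.2,0.015,0],"turn":0},{"claw":-1,"travel":[-0.3,0.022,0],"turn":0},{"claw":-1,"travel":[-0.42,0.03,0],"turn":0},{"claw":-1,"travel":[-0.55,0.04,0],"turn":0}]'
python3 -m inch '[{"claw":-1,"travel":[-0.1,0.05,0.2],"turn":0},{"claw":-1,"travel":[-0.1,0.15,0.4],"turn":0},{"claw":-1,"travel":[-0.1,0.35,0.5],"turn":0},{"claw":-1,"travel":[-0.1,0.55,0.5],"turn":0},{"claw":-1,"travel":[-0.1,0.55,0.5],"turn":0}]'
python3 - <<'E'
from rig import get_state,imaging
import cv2,numpy as np
s=get_state();print(s["position"],s["ee_rot"])
cv2.imwrite("pics/c3.png",np.vstack([np.hstack([cv2.resize(np.clip(imaging.get_image(n)[:,:,::-1].astype(float)*1.5,0,255).astype(np.uint8),(400,300)) for n in ("scene","side")])]))
E
```

```text
clock: 4.75
position: [0.574, -0.0052, 0.0522]
ee_rot: [0.001, 0.038, 0.999, 0.0]
contact_force: [-2.8, 2.1, -1.2]
width: 0.0337
gripper_force: 30.1
clock: 5.25
position: [0.4658, 0.0023, 0.0529]
ee_rot: [0.003, 0.038, 0.999, -0.0]
contact_force: [0.1, -0.5, 0.3]
width: 0.0336
gripper_force: 30.1
clock: 5.75
position: [0.4463, 0.1166, 0.1542]
ee_rot: [0.004, 0.035, 0.999, 0.002]
contact_force: [-0.1, -0.6, -0.6]
width: 0.0334
gripper_force: 30.4
[0.44627985 0.11663032 0.15416322] [0.00360908 0.03546686 0.99936304 0.00160853]
```

View pics/c3.png

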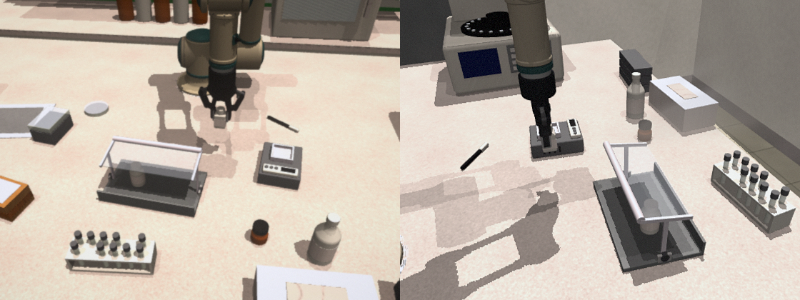

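The bottle is held, the flap is shut, and the round bottle is standing where it was. I'll move above the seat and look with the wrist camera.

```bash
python3 -m inch '[{"claw":-1,"travel":[0.16,0.2,0.18],"turn":-0.01},{"claw":-1,"travel":[0.16,0.4,0.18],"turn":-0.01},{"claw":-1,"travel":[0.16,0.6,0.18],"turn":-0.01},{"claw":-1,"travel":[0.16,0.8,0.18],"turn":-0.01},{"claw":-1,"travel":[0.16,0.96,0.18],"turn":-0.01}]'
python3 -m inch '[{"claw":-1,"travel":[0,0,0],"turn":0},{"claw":-1,"travel":[0,0,0],"turn":0},{"claw":-1,"travel":[0,0,0],"turn":0}]'
python3 - <<'E'
from rig import get_state,imaging
import cv2,numpy as np
s=get_state();i=imaging.get_image("wrist");np.savez("w2.npz",p=s["position"],q=s["ee_rot"],i=i)
cv2.imwrite("pics/w2.png",np.clip(i[:,:,::-1].astype(float)*1.3,0,255).astype(np.uint8));print(s["position"],s["ee_rot"])
E
```

```text
clock: 6.35
position: [0.4772, 0.3055, 0.1879]
ee_rot: [0.001, 0.054, 0.999, 0.0]
contact_force: [0.2, -0.8, -0.5]
width: 0.0336
gripper_force: 30.6
clock: 6.65
position: [0.4764, 0.3031, 0.1878]
ee_rot: [-0.0, 0.054, 0.999, -0.001]
contact_force: [0.5, 0.4, -1.3]
width: 0.0335
gripper_force: 30.6
[0.47635489 0.3030524  0.18784613] [-2.06981945e-04  5.41190481e-02  9.98534305e-01 -5.72290509e-04]
```

View pics/w2.png

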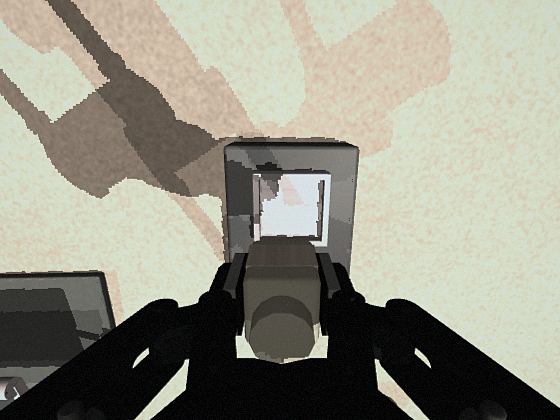

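The wrist view shows the seat rim from column 252 to 331 with its robot-side edge at row 169, and its sides parallel to the bottle's. The bottle is centred near column 283.

```bash
python3 - <<'E'
from h import *
from scipy.spatial.transform import Rotation as R
w=np.load("w2.npz");q=w["q"];T=np.eye(4);T[:3,:3]=R.from_quat([*q[1:],q[0]]).as_matrix();T[:3,3]=w["p"]
C=T@imaging.camera_params("wrist")["T_tool_cam"]
a,b=onz("wrist",(252,169),.06,C),onz("wrist",(331,169),.06,C)
f=T[:3,:3]@[-1,0,0];print(a,b,"centre",(a+b)/2+f*.033,"fwd",f)
bl,br=onz("wrist",(246,240),w["p"][2]-.036,C),onz("wrist",(321,240),w["p"][2]-.036,C)
print("bottle low front",bl,br,"centre",(bl+br)/2+f*.017)
E
```

```text
[0.44032328 0.28268791 0.06      ] [0.44754183 0.34817203 0.06      ] centre [0.47673925 0.31186334 0.0599884 ] fwd [ 9.94142172e-01 -1.08079689e-01 -3.51413511e-04]
bottle low front [0.46575832 0.28439105 0.15184613] [0.47041689 0.32673721 0.15184613] centre [0.48498802 0.30372678 0.15184016]
```

```bash
python3 - <<'E'
import cv2,numpy as np
i=np.load("w2.npz")["i"][150:370,200:370,::-1].astype(float)
cv2.imwrite("pics/w2c.png",cv2.resize(np.clip(i*2,0,255).astype(np.uint8),None,fx=2.7,fy=2.7,interpolation=cv2.INTER_CUBIC))
E
```

```text
(no output)
```

View pics/w2c.png

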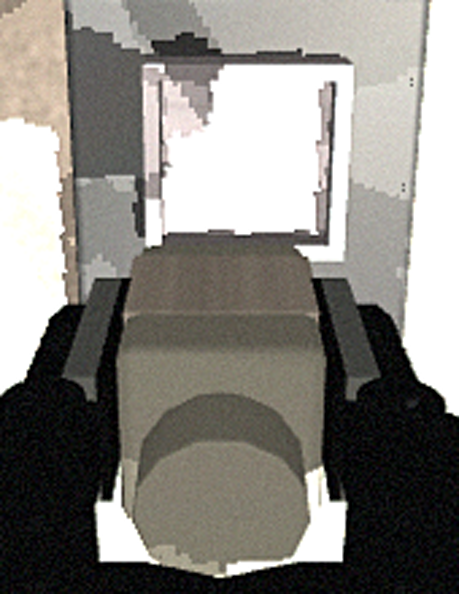

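The seat's outer rim spans columns 253–330 and rows 174–247. The bottle's lower front edge is at row 242, about 5 mm forward in the grip. I'll shift y by 7 mm and descend to just above the walls for a check.

```bash
python3 -m inch '[{"claw":-1,"travel":[0,0.035,0],"turn":0},{"claw":-1,"travel":[0,0.035,-0.2],"turn":0},{"claw":-1,"travel":[0,0.035,-0.4],"turn":0},{"claw":-1,"travel":[0,0.035,-0.4],"turn":0},{"claw":-1,"travel":[0,0.035,-0.4],"turn":0}]'
python3 - <<'E'
from rig import get_state,imaging
import cv2,numpy as np
s=get_state();print(s["position"])
def c(n,x,y,w,h):
    i=imaging.get_image(n)[:,:,::-1];return cv2.resize(np.clip(i[y:y+h,x:x+w].astype(float)*1.7,0,255).astype(np.uint8),(400,400),interpolation=cv2.INTER_CUBIC)
cv2.imwrite("pics/c4.png",np.hstack([c("scene",350,160,90,90),c("side",165,125,90,90)]))
E
```

```text
clock: 7.2
position: [0.4761, 0.3115, 0.1085]
ee_rot: [-0.0, 0.054, 0.999, -0.0]
contact_force: [0.5, -0.0, -0.2]
width: 0.0332
gripper_force: 30.6
[0.47606887 0.31147382 0.1084999 ]
```

View pics/c4.png

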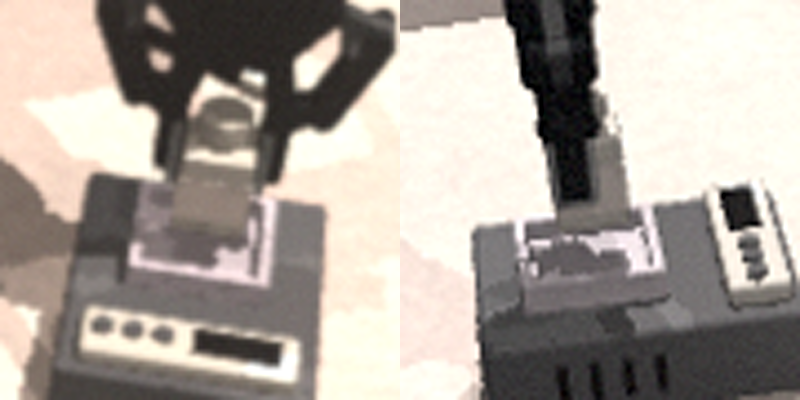

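Both views show the bottle upright just above the seat, sitting about 8 mm forward of the finger centre. I'll compute its position against the seat.

```bash
python3 - <<'E'
from h import *
z=.0745
for u in[(388.9,210),(406.3,212.9)]:print("S rear",onz("scene",u,z))
for u in[(201,175),(216.8,175)]:print("D near",onz("side",u,z))
E
```

```text
S rear [0.49230852 0.29597959 0.0745    ]
S rear [0.49718159 0.33210934 0.0745    ]
D near [0.46641839 0.30549274 0.0745    ]
D near [0.49715744 0.29376172 0.0745    ]
```

```bash
python3 -m inch '[{"claw":-1,"travel":[-0.015,-0.015,0],"turn":0},{"claw":-1,"travel":[-0.015,-0.015,-0.04],"turn":0},{"claw":-1,"travel":[-0.015,-0.015,-0.08],"turn":0},{"claw":-1,"travel":[-0.015,-0.015,-0.1],"turn":0},{"claw":-1,"travel":[-0.015,-0.015,-0.1],"turn":0}]'
python3 - <<'E'
from rig import get_state
s=get_state();print(s["position"],s["contact_force"])
E
```

```text
clock: 7.8
position: [0.4723, 0.3084, 0.0873]
ee_rot: [-0.001, 0.053, 0.999, -0.0]
contact_force: [0.6, -1.2, -0.3]
width: 0.0334
gripper_force: 30.6
[0.47230082 0.30843396 0.08731588] [ 0.64235207 -1.19252431 -0.27331468]
```

```bash
python3 -m inch '[{"claw":-1,"travel":[0,0,-0.008],"turn":0},{"claw":-1,"travel":[0,0,-0.014],"turn":0},{"claw":-1,"travel":[0,0,-0.014],"turn":0},{"claw":-1,"travel":[0,0,-0.014],"turn":0}]'
```

```text
clock: 8.2
position: [0.473, 0.3088, 0.0856]
ee_rot: [0.0, 0.053, 0.999, 0.0]
contact_force: [0.1, -0.2, -1.3]
width: 0.0337
gripper_force: 30.6
```

```bash
python3 -m inch '[{"claw":-1,"travel":[0,0,-0.007],"turn":0},{"claw":-1,"travel":[0,0,-0.007],"turn":0},{"claw":-1,"travel":[0,0,-0.007],"turn":0}]'
python3 -m inch '[{"claw":0.2,"travel":[0,0,0],"turn":0},{"claw":0.2,"travel":[0,0,0],"turn":0},{"claw":0.2,"travel":[0,0,0],"turn":0},{"claw":0.6,"travel":[0,0,0],"turn":0},{"claw":0.6,"travel":[0,0,0],"turn":0}]'
python3 -m inch '[{"claw":0.8,"travel":[0,0,0.05],"turn":0},{"claw":0.8,"travel":[0,0,0.2],"turn":0},{"claw":0.8,"travel":[0,0,0.4],"turn":0},{"claw":0.8,"travel":[-0.3,0,0.6],"turn":0},{"claw":0.8,"travel":[-0.5,0,0.6],"turn":0}]'
python3 -m inch '[{"claw":0.8,"travel":[-0.2,0,0.2],"turn":0},{"claw":0.8,"travel":[-0.2,0,0.2],"turn":0},{"claw":0.8,"travel":[-0.2,0,0.2],"turn":0},{"claw":0.8,"travel":[-0.2,0,0.2],"turn":0}]'
python3 - <<'E'
from rig import get_state,imaging
import cv2,numpy as np
def c(n,x,y,w,h):
    i=imaging.get_image(n)[:,:,::-1];return cv2.resize(np.clip(i[y:y+h,x:x+w].astype(float)*1.6,0,255).astype(np.uint8),(400,300),interpolation=cv2.INTER_CUBIC)
cv2.imwrite("pics/c5.png",np.vstack([np.hstack([c("scene",350,165,100,75),c("side",165,125,100,75)]),np.hstack([c("scene",130,180,160,120),c("side",260,190,160,120)])]))
E
```

```text
clock: 8.5
position: [0.4732, 0.3089, 0.0845]
ee_rot: [0.0, 0.053, 0.999, 0.0]
contact_force: [0.3, -1.0, 2.6]
width: 0.0334
gripper_force: 30.9
clock: 9.0
position: [0.4729, 0.3087, 0.0841]
ee_rot: [-0.0, 0.053, 0.999, 0.0]
contact_force: [-0.1, 0.1, 0.2]
width: 0.0686
gripper_force: 0.0
clock: 9.5
position: [0.3847, 0.31, 0.2059]
ee_rot: [0.003, 0.054, 0.999, 0.002]
contact_force: [-0.8, 2.0, 1.1]
width: 0.0767
gripper_force: 0.0
clock: 9.9
position: [0.3433, 0.3088, 0.242]
ee_rot: [0.001, 0.053, 0.999, 0.0]
contact_force: [0.6, 0.6, 0.1]
width: 0.0766
gripper_force: 0.0
```

View pics/c5.png

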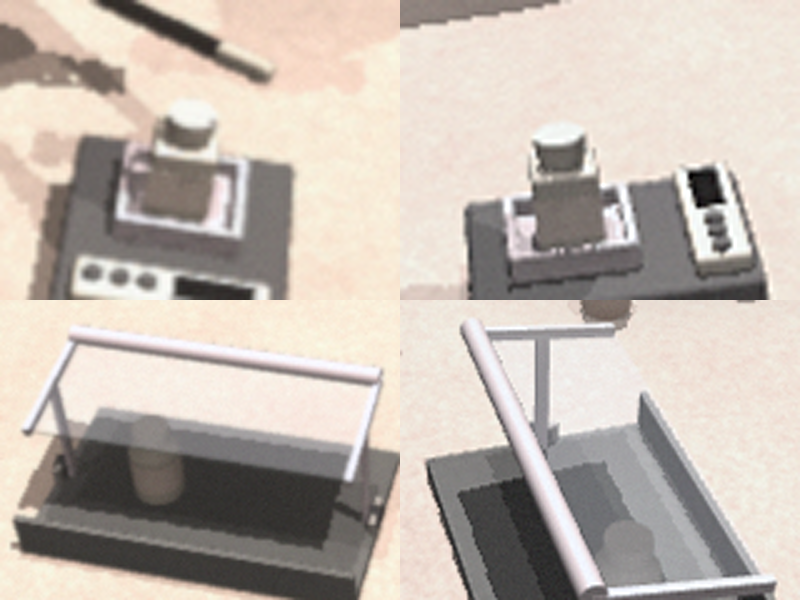

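The bottle stands upright inside the seat walls, the flap is shut, the round bottle hasn't moved, and the robot is clear of everything.

```bash
python3 -c "
from rig import ticket
print(ticket.sign_off())"
```

```text
the job is handed in; nothing more can be done
None
```

The job is handed in, with no verdict shown: the last pictures show the square bottle upright inside the warming-block seat, the flap shut and the round bottle still in place, at about 10 s on the robot's clock.

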